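# Unlock the pigment case and hold the key turned

## Robot

A 6-joint arm with a two-finger parallel gripper is mounted at the origin on the work surface. World frame = base frame: x ahead of the robot, y to its left, z up, the work surface at z = 0. Lengths are in m, angles in rad, forces in N, time in s.
With the tool pointing down it reaches from about 0.35 to 0.925 m from the base axis. Payload 6.4 kg.
Tool frame: the origin (TCP) lies between the finger pads; the fingertips stand 19 mm ahead of it and the grasp point (between the pads) is the TCP; x points along the fingers, y is the direction in which the jaws open and shut, and the axes are right-handed (so a half turn about x gives the same grasp; the last joint's range is limited). The gripper opens to 94 mm and grips with 3 to 60 N. Pads are 16 mm wide; open, the fingers measure 119 mm over their backs; the gripper's body (75 mm by 177 mm) begins 78 mm behind the grasp point.
Start: joints at [1.023, 0.245, 1.558, -0, 1.339, -0.174], TCP at [0.237, 0.605, 0.224] pointing down, gripper open.
Joint ranges: [-3.13, 3.13], [-1.02, 2.26], [0.13, 2.54], [-0.95, 4.09], [0.21, 2.88], [-2.74, 2.74]. Speed limits (rad/s): [2.57, 2.57, 3.14, 3.14, 3.14, 3.14].

## Interface

Orientations are given as a unit quaternion [x, y, z, w].
In Python, from station import sensors, viewer, ticket gives the robot as it stands.
- The arm moves only by the tool move_arm, never from a script. Its argument "series" is a list that holds one entry, the list of rows, each a list of 6 numbers: the shift along the tool's x, y, z in cm, then the turn, a rotation vector about the tool's x, y, z in degrees. A call has 1 to 10 rows; each row is the pose to reach, as a shift and turn from the pose commanded when the call began, along the tool's axes at that moment; what a row does not reach only later rows make up. A row lasts 1/10 s, in which the tool goes at most 50 mm and 8.59 degrees, less where a joint would pass 70% of its speed; a pose out of reach is approached as far as the arm can. A call with a gripper value outside its range is refused whole. "gripper" is the finger opening in cm, from 0 to 9.4, set as the call begins (left out, the last holds). The fingers move at their own pace and stop on an object; "grip_force" is the grip in N (left out, the last holds). Time passes only in rows, so rows that repeat a pose let the fingers close. It gives the time, the measured TCP pose, the force and the opening at its end, in the units of the state.
- sensors.get_obs(): the state, without advancing time (a new reading comes with each control period).
- viewer.get_image(name): name is "scene" or "top"; returns a dict with "frame" (384x512x3 uint8, blue, green, red), "mtx" (3x3 intrinsics, pixels), "world_to_cam" (4x4, takes a point from world to camera coordinates). Camera axes: x right, y down, z forward; pixel columns grow to the right and rows downward; lengths in m; the calibration is good to about 2 mm. A picture is of the moment at which its call begins. There is no depth.
- ticket.job_done(): hands the job in, once; it reports no verdict.
The state is a dict: "time_s": time; "q": joint angles; "joint_vel": joint speeds; "joint_efforts": joint torques, N m; "position": TCP position; "tool_rot": TCP orientation; "ft_force": force on the tool from outside, world axes, zero at the start; "torque": the same for the moment, N m; "opening": finger opening in m.
Only numpy, scipy, OpenCV 4.12 (cv2) and the standard library are available. Lean on these libraries where they do the work, as an engineer would, in place of code of your own. Each camera call takes 0.05 s, during which the arm holds its last target. There are 200 camera calls.

## Task

Take the red-headed brass key out of the wooden block, put it in the lock on top of the green pigment case and work it past the sticky pins, jiggling it left and right, until it is fully home; then turn it a full quarter turn clockwise (seen from above) to its stop. The lock is sprung, so finish while still holding the key in the gripper, fully home and turned; leave the other tools, the pot and the jar where they are.

Things in the scene. Friction and masses are not known exactly. Their poses are not given: they have to be found in the camera images.
- key: Loose brass key, red plastic head, 92.5 mm tall, about 45 g, upright, blade down, in one of the block's three slots. Origin at the blade's lower tip; z up to the head, x along the width, y across the thickness. Head 28 (x) x 12 (y) x 40 mm tall (z 52.5 to 92.5 mm) over a collar 24 mm across (z 48.5 to 52.5 mm) that rests on the block. Works either way round (half turn about z).
- key_tip (a point): Middle of the key's lower tip, same point and axes as the key's origin. From here up: 2 mm lead-in 11 x 3.4 mm, 4 mm bit 14 x 5 mm (x by y), round waist 4.8 mm across and 19 mm long, blade 14 x 5 mm up to the collar at 48.5 mm. Lift straight up 55 mm to clear the block.
- key_head (a point): A good point to grip: on the key's axis in the red head, 76.5 mm above the tip and 24 mm above the head's lower edge; grip across the 12 mm thickness (the y axis).
- keyhole (a point): Centre of the keyhole's mouth on the lock's axis, on the brass cylinder's upper face, 96 mm above the table, 6 mm above the case's top. Fixed to the case, with its axes, z up; with the lock at 0 the slot's long side lies along x. Slot 16 x 7 mm (1 mm play round the blade), mouth bevelled 2.5 mm. Fully home the key's collar sits on the cylinder and the tip is 48.5 mm below this point.
- catch_upper (a point): Top of the upper sticky pins, hidden in the lock, 24.5 mm below the keyhole's mouth. They let the key's bit pass only with the key turned 0.27 to 0.55 rad anticlockwise (from above) from rest; amount unknown, about 0.1 rad play. Push lightly (5 to 15 N) while turning to and fro. With the tip 34 to 36 mm deep it is past them and turns freely again.
- catch_lower (a point): Top of the lower sticky pins, hidden in the lock, 37 mm below the keyhole's mouth. They let the key's bit pass only with the key turned 0.27 to 0.55 rad clockwise (from above) from rest; amount unknown, about 0.1 rad play. With the tip 46 mm deep it is past them and can be turned the quarter.
- lock (a joint): Angle of the brass lock cylinder, rad: 0 at rest, grows clockwise seen from above, stops at 1.571 (quarter turn) and at -0.75. Springs back to 0 when let go (0.05 N m per rad, slight friction). The key has about 0.15 rad of play in the slot, so turn it a little past the quarter.
- bolt (a joint): Travel of the small steel bolt on the case's top, 62 to 108 mm from the keyhole on the case's +y side and 8 mm high, in a guide 13 mm high; m: 0 locked, it draws back towards the lock as the lock turns, 0.0157 at the quarter turn. Only moved by the lock.
- case: Green steel pigment case, fixed, 160 mm (x) by 220 mm (y) by 90 mm high, with the lock in the middle of its top. Origin under its centre, z up.
- block: Wooden tool block, fixed, 200 mm (x) by 60 mm (y) by 50 mm high; three slots 16.5 x 7.5 mm (long side along x) right through it at x = -62, 0 and 62 mm. Origin under its centre, z up. The key's width lies along the block's x.
- scraper: Loose scraper with a pale wooden head, of the key's outer size, in another slot of the block. Origin at the lower tip. Leave alone.
- burnisher: Loose burnisher with a black head, of the key's outer size, in another slot of the block. Origin at the lower tip. Leave alone.
- pot: Loose white plastic pot, 72 mm in diameter, 50 mm high, open. Origin under its centre. Leave alone.
- jar: Loose amber glass jar with a blue cap, 52 mm in diameter, 70 mm high. Origin under its centre. Leave alone.

How it is judged:
By the outcome, as a careful person would: the job done as asked, in the order asked, and still so for the second after the job is handed in, while the arm keeps its last pose, push and grip.
It also fails if it takes over 54 s, if anything falls off the work surface, if the arm or the gripper's body presses on something with over 40 N, if the wrist force passes 120 N, or if a joint passes its speed limit or range.

## Working session

There is one attempt and no reset: what is moved stays moved. The work goes in short steps, Python scripts to look and compute and a tool call to move; the robot and the scene stay as the last step left them, time stands still between calls to the robot, and variables do not carry over. Pictures are saved under pics/ and viewed, about 8 in all and at most 12, crops included, and the job is handed in when it is done.

Besides the shell and the picture viewer there is one more tool, called after "Call:" by a JSON object that holds its "name" and its "arguments", one argument or row to a line. move_arm: Moves the arm, as the interface text tells. Its arguments: {"type":"object","properties":{"series":{"type":"array","items":{"type":"array","items":{"type":"array","items":{"type":"number"}}}},"gripper":{"type":"number"},"grip_force":{"type":"number"}},"required":["series"]}

```bash
mkdir -p pics; python3 - <<'E'
from station import sensors, viewer
import cv2,numpy as np
o=sensors.get_obs();print({k:np.round(v,3) for k,v in o.items()})
for n in("scene","top"):
    d=viewer.get_image(n);cv2.imwrite(f"pics/{n}1.png",d["frame"]);print(d["mtx"],np.round(d["world_to_cam"],4))
E
```

```text
{'time_s': np.float64(0.0), 'q': array([ 1.023,  0.246,  1.559,  0.   ,  1.339, -0.174]), 'joint_vel': array([ 0.   , -0.001,  0.002, -0.001, -0.002,  0.003]), 'joint_efforts': array([-1.0000e-03, -4.1583e+01, -3.1460e+01,  6.8000e-02,  3.3000e-02,
       -0.0000e+00]), 'position': array([0.237, 0.605, 0.223]), 'tool_rot': array([ 0.131,  0.695, -0.132,  0.695]), 'ft_force': array([-0.196, -0.701,  0.114]), 'torque': array([-0.028,  0.   ,  0.029]), 'opening': np.float64(0.094)}
[[456.02564499   0.         259.83320803]
 [  0.         456.02564499 186.87915216]
 [  0.           0.           1.        ]] [[-0.8252  0.5643  0.0242  0.4538]
 [ 0.2797  0.4455 -0.8505 -0.0849]
 [-0.4908 -0.695  -0.5254  1.2856]
 [ 0.      0.      0.      1.    ]]
[[458.04463956   0.         260.97959162]
 [  0.         458.04463956 190.49929448]
 [  0.           0.           1.        ]] [[-0.0228 -0.9997  0.0078  0.0177]
 [-0.9861  0.0212 -0.1649  0.5747]
 [ 0.1647 -0.0114 -0.9863  0.8025]
 [ 0.      0.      0.      1.    ]]
```

View pics/scene1.png

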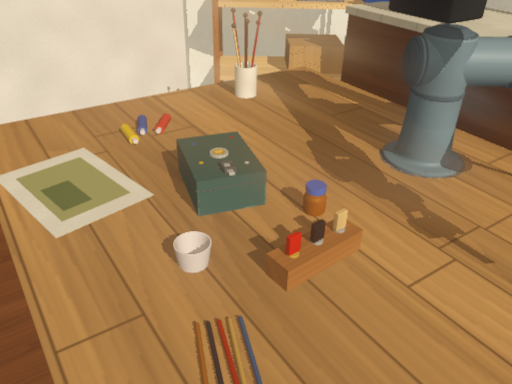

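View pics/top1.png

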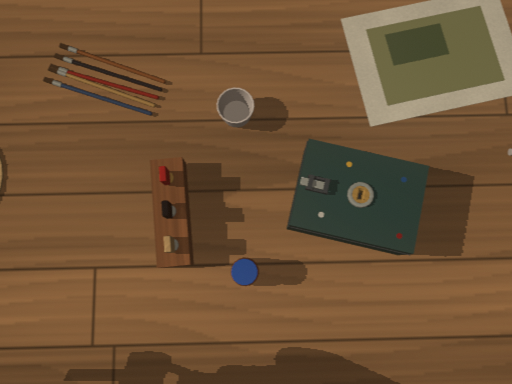

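Scene view: the red key is at about (293,243), in the block's end slot, and the lock is at about (219,153). In the top view the key head is at (164,175) and the lock at (360,195). I'll enlarge both areas.

```bash
python3 - <<'E'
import cv2,numpy as np
t=cv2.imread("pics/top1.png")
t=cv2.convertScaleAbs(t,alpha=1.8,beta=10)
a=cv2.resize(t[150:275,140:200],None,fx=4.8,fy=4.8,interpolation=cv2.INTER_CUBIC)
b=cv2.resize(t[135:260,283:433],None,fx=3.3333,fy=4.8,interpolation=cv2.INTER_CUBIC)
print(a.shape,b.shape)
cv2.imwrite("pics/c1.png",np.hstack([a,b]))
E
```

```text
(600, 288, 3) (600, 500, 3)
```

View pics/c1.png

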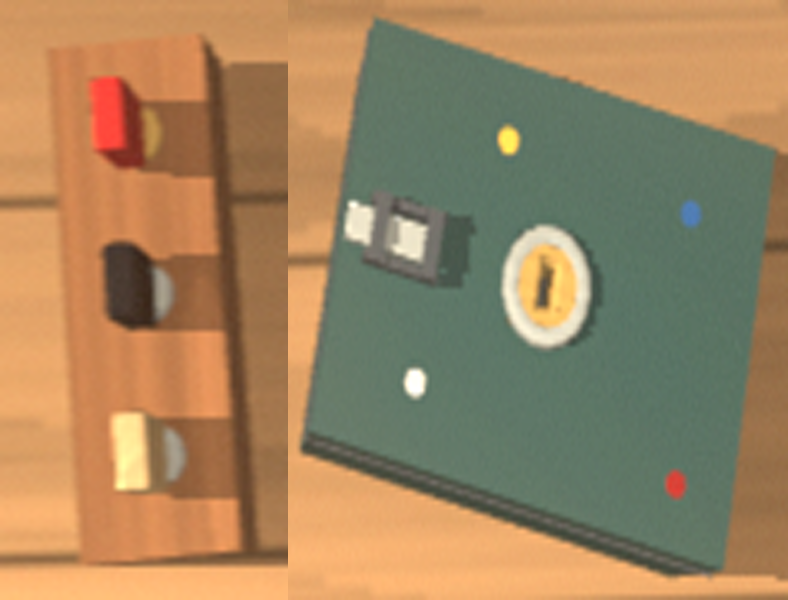

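The crop shows the block top's corners at (50,48), (204,36), (241,552) and (82,563). The case top's corners are at (374,18), (776,150), (722,571) and (302,438), and the keyhole is at (546,284). Next I'll back-project these.

```bash
cat > h.py <<'E'
from station import sensors, viewer, ticket
import cv2,numpy as np
from scipy.spatial.transform import Rotation as R
def ray(d,uv,z):
    K,T=d["mtx"],d["world_to_cam"]
    r=T[:3,:3].T@np.linalg.solve(K,[*uv,1]); c=-T[:3,:3].T@T[:3,3]
    return c+r*(z-c[2])/r[2]
def proj(d,p):
    q=d["mtx"]@(d["world_to_cam"]@np.append(p,1))[:3]; return q[:2]/q[2]
def fit(local,W): # 2D rigid
    l0=local.mean(0);w0=W.mean(0);H=(local-l0).T@(W-w0)
    a=np.arctan2(H[0,1]-H[1,0],H[0,0]+H[1,1]);c,s=np.cos(a),np.sin(a);Rm=np.array([[c,-s],[s,c]])
    t=w0-Rm@l0; return a,t,(W-(local@Rm.T+t))
E
python3 - <<'E'
from h import *
d=viewer.get_image("top");s=viewer.get_image("scene")
np.set_printoptions(precision=4,suppress=True)
A=np.array([(50,48),(204,36),(241,552),(82,563)])/4.8+[140,150]-0.4
B=(np.array([(374,18),(776,150),(722,571),(302,438)])-[288,0])/[3.3333,4.8]+[283,135]-0.4
WA=np.array([ray(d,p,.05)[:2] for p in A]);WB=np.array([ray(d,p,.09)[:2] for p in B])
print(WA,WB)
# block long side: TL->BL is local x ; image left = +y world
L=np.array([(-.1,-.03),(-.1,.03),(.1,.03),(.1,-.03)])
for sg in (1,-1):
    r=fit(L*[1,sg],WA);print("block",r)
    
# case: bolt (+y side) at left edge; left edge TL-BL is the y=+.11 side
for sg in (1,-1):
    C=np.array([(-.08*sg,.11),(-.08*sg,-.11),(.08*sg,-.11),(.08*sg,.11)])
    print("case",fit(C,WB))
k=np.array([(546-288)/3.3333+283,284/4.8+135])-0.4
print("keyhole",ray(d,k,.096))
E
```

```text
[[0.6375 0.2109]
 [0.6411 0.1511]
 [0.4421 0.1362]
 [0.4394 0.1956]] [[ 0.6611 -0.0819]
 [ 0.606  -0.2952]
 [ 0.4518 -0.2542]
 [ 0.5045 -0.038 ]]
block (np.float64(-3.067443387933766), array([0.54  , 0.1735]), array([[-0.    ,  0.0002],
       [-0.0009,  0.0002],
       [-0.0004,  0.    ],
       [ 0.0013, -0.0004]]))
block (np.float64(-3.063142946913856), array([0.54  , 0.1735]), array([[-0.0045,  0.0596],
       [ 0.0037, -0.0601],
       [ 0.0041, -0.0594],
       [-0.0033,  0.0599]]))
case (np.float64(-0.22266980840232226), array([ 0.5559, -0.1673]), array([[ 0.159 , -0.0396],
       [ 0.1524, -0.0382],
       [-0.1578,  0.0381],
       [-0.1536,  0.0397]]))
case (np.float64(-0.2531679515568991), array([ 0.5559, -0.1673]), array([[ 0.0002, -0.0011],
       [ 0.0002, -0.0013],
       [ 0.001 , -0.0004],
       [-0.0014,  0.0028]]))
keyhole [ 0.5574 -0.1676  0.096 ]
```

```bash
cat >> h.py <<'E'
def rel(pos,yaw_y):
    """shift(cm), turn(deg) in tool axes from the measured pose to TCP pos with tool x down, tool y along world yaw"""
    o=sensors.get_obs();Rt=R.from_quat(o["tool_rot"])
    y=np.array([np.cos(yaw_y),np.sin(yaw_y),0]);x=np.array([0,0,-1.]);M=R.from_matrix(np.c_[x,y,np.cross(x,y)])
    return Rt.inv().apply(np.array(pos)-o["position"])*100,(Rt.inv()*M).as_rotvec(degrees=True)
E
python3 - <<'E'
from h import *
np.set_printoptions(precision=4,suppress=True)
o=sensors.get_obs();M=R.from_quat(o["tool_rot"]).as_matrix();print(M,"yaw_y",np.arctan2(M[1,1],M[0,1]))
def hullmask(d,pts,sc=4):
    h=cv2.convexHull(np.array([proj(d,p) for p in pts],np.float32));m=cv2.moments(h);return m["m10"]/m["m00"],m["m01"]/m["m00"],m["m00"],h.reshape(-1,2).min(0),h.reshape(-1,2).max(0)
a=.0762
for n in("scene","top"):
    d=viewer.get_image(n);f=d["frame"].astype(int)
    m=((f[...,2]>90)&(f[...,1]<.35*f[...,2])&(f[...,0]<.35*f[...,2])).astype(np.uint8)
    k,l,st,c=cv2.connectedComponentsWithStats(m)
    print(n,[(st[i],c[i]) for i in range(1,k) if st[i,4]>40])
    p=np.array([.54,.1735])+.062*np.array([np.cos(a),np.sin(a)])
    pts=[(*(p+x*np.array([np.cos(a),np.sin(a)])+y*np.array([-np.sin(a),np.cos(a)])),z) for x in(-.014,.014) for y in(-.006,.006) for z in (.054,.094)]
    print(p,hullmask(d,pts),"keyhole",proj(d,[.5567,-.1674,.096]))
for yy in (a+np.pi/2,a-np.pi/2): print(yy,rel((*p,.15),yy))
E
```

```text
[[-0.0007  0.3651  0.931 ]
 [-0.001   0.931  -0.3651]
 [-1.     -0.0012 -0.0002]] yaw_y 1.1970230045640182
scene [(array([286, 232,  15,  23, 266], dtype=int32), array([293.2669, 242.6992])), (array([219, 324,  20,  60, 181], dtype=int32), array([229.1547, 357.2707]))]
[0.6018 0.1782] (292.6174885255744, 241.8295359487171, 336.07709251577035, array([284.1015, 228.6895], dtype=float32), array([301.3508, 255.1966], dtype=float32)) keyhole [218.5032 150.7583]
top [(array([ 68,  71,  90,  27, 223], dtype=int32), array([112.3722,  84.3184])), (array([159, 166,   7,  16,  89], dtype=int32), array([162.2809, 173.2472]))]
[0.6018 0.1782] (164.62293688438427, 175.27901944207704, 196.05702717846725, array([158.6191, 165.1555], dtype=float32), array([170.6951, 185.3188], dtype=float32)) keyhole [359.9223 194.1364]
1.6469963267948966 (array([  7.4198, -26.4094,  49.5237]), array([-25.7843,  -0.0147,   0.0347]))
-1.4945963267948965 (array([  7.4198, -26.4094,  49.5237]), array([154.2156,   0.0475,   0.0201]))
```

Call:
{"name": "move_arm", "arguments": {
  "series": [
    [[7.4,-26.4,49.5,-25.8,0,0],[7.4,-26.4,49.5,-25.8,0,0],[7.4,-26.4,49.5,-25.8,0,0],[7.4,-26.4,49.5,-25.8,0,0],[7.4,-26.4,49.5,-25.8,0,0],[7.4,-26.4,49.5,-25.8,0,0],[7.4,-26.4,49.5,-25.8,0,0],[7.4,-26.4,49.5,-25.8,0,0],[7.4,-26.4,49.5,-25.8,0,0],[7.4,-26.4,49.5,-25.8,0,0]]
  ],
  "gripper": 5,
  "grip_force": 25
}}

```text
time_s: 1.3
position: [0.5565, 0.2312, 0.1598]
tool_rot: [-0.027, 0.706, 0.027, 0.707]
ft_force: [0.0, 0.4, 0.4]
opening: 0.0504
```

```bash
python3 - <<'E'
from h import *
print(sensors.get_obs()["position"],rel((.6018,.1782,.14),1.647))
E
```

```text
[0.55651597 0.23118239 0.15981583] (array([ 1.98237944, -5.62851522,  4.11028357]), array([ 0.00800644,  0.02417683, -0.00955304]))
```

Call:
{"name": "move_arm", "arguments": {
  "series": [
    [[1.5,-5.6,4.1,0,0,0],[1.5,-5.6,4.1,0,0,0],[1.5,-5.6,4.1,0,0,0],[1.5,-5.6,4.1,0,0,0]]
  ]
}}

```text
time_s: 1.7
position: [0.6, 0.1809, 0.1448]
tool_rot: [-0.027, 0.707, 0.027, 0.706]
ft_force: [-0.6, 0.2, -0.3]
opening: 0.05
```

```bash
python3 - <<'E'
from h import *
print(sensors.get_obs()["position"],rel((.6018,.1782,.078),1.647))
d=viewer.get_image("scene");d2=viewer.get_image("top")
a=cv2.resize(d["frame"][130:290,220:380],(600,600),interpolation=cv2.INTER_CUBIC)
cv2.imwrite("pics/g1.png",a)
E
```

```text
[0.60004138 0.18088001 0.14477569] (array([ 6.67730093, -0.28411263,  0.16002067]), array([ 0.01805196, -0.0442807 , -0.02961543]))
```

View pics/g1.png

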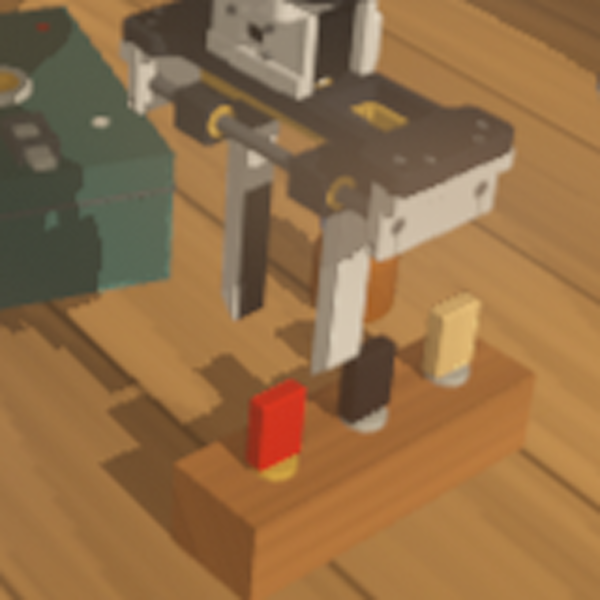

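The open fingers straddle the red head, which is at (276,425) in the crop. I'll lower straight down and check.

Call:
{"name": "move_arm", "arguments": {
  "series": [
    [[3,0,0,0,0,0],[5,0,0,0,0,0],[6.4,0,0,0,0,0],[6.4,0,0,0,0,0],[6.4,0,0,0,0,0]]
  ]
}}

```text
time_s: 2.3
position: [0.6007, 0.1809, 0.0816]
tool_rot: [-0.027, 0.706, 0.027, 0.707]
ft_force: [0.0, -0.5, -0.3]
opening: 0.0499
```

```bash
python3 - <<'E'
from h import *
o=sensors.get_obs()
print(o["position"],o["ft_force"],rel((.6018,.1782,.078),1.647))
E
```

```text
[0.60067671 0.1809364  0.08158589] [ 0.00431166 -0.46476181 -0.25374504] (array([ 0.35863859, -0.28154115,  0.09052992]), array([ 0.07278077,  0.0452734 , -0.00453326]))
```

Call:
{"name": "move_arm", "arguments": {
  "series": [
    [[0.35,-0.28,0.1,0,0,0],[0.35,-0.28,0.1,0,0,0],[0.35,-0.28,0.1,0,0,0]]
  ]
}}

```text
time_s: 2.6
position: [0.6022, 0.1774, 0.078]
tool_rot: [-0.027, 0.706, 0.027, 0.707]
ft_force: [-0.0, -0.0, 0.4]
opening: 0.0502
```

Call:
{"name": "move_arm", "arguments": {
  "series": [
    [[0,0,0,0,0,0],[0,0,0,0,0,0],[0,0,0,0,0,0],[0,0,0,0,0,0],[0,0,0,0,0,0],[0,0,0,0,0,0],[0,0,0,0,0,0],[0,0,0,0,0,0]]
  ],
  "gripper": 0,
  "grip_force": 30
}}

```text
time_s: 3.4
position: [0.6017, 0.1781, 0.0774]
tool_rot: [-0.027, 0.707, 0.027, 0.707]
ft_force: [-0.9, 4.2, -0.4]
opening: 0.012
```

```bash
python3 - <<'E'
from h import *
o=sensors.get_obs()
print(o["position"],o["ft_force"],o["torque"],o["opening"],rel((.6018,.1782,.078),1.647))
E
```

```text
[0.60171765 0.17810191 0.07741752] [-0.92423354  4.24496994 -0.39508764] [0.89085794 0.12251693 0.0027972 ] 0.011954525412855115 (array([-0.05823675,  0.00921483,  0.00896441]), array([ 0.01146631,  0.00505137, -0.062252  ]))
```

Call:
{"name": "move_arm", "arguments": {
  "series": [
    [[0,0.07,0,0,0,0],[-1,0.07,0,0,0,0],[-2.5,0.07,0,0,0,0],[-4.5,0.07,0,0,0,0],[-7,0.07,0,0,0,0],[-10,0.07,0,0,0,0],[-12,0.07,0,0,0,0],[-12,0.07,0,0,0,0],[-12,0.07,0,0,0,0]]
  ],
  "grip_force": 40
}}

```text
time_s: 4.3
position: [0.6019, 0.1777, 0.1981]
tool_rot: [-0.027, 0.706, 0.027, 0.707]
ft_force: [-0.3, -0.3, -0.8]
opening: 0.012
```

```bash
python3 - <<'E'
from h import *
o=sensors.get_obs()
print(o["position"],o["ft_force"],o["opening"],rel((.5567,-.1674,.096+.076+.02),-.253+np.pi/2))
E
```

```text
[0.60187537 0.17771526 0.19808498] [-0.27096419 -0.26131416 -0.76758789] 0.012046954725030002 (array([  0.62935214, -34.06639687,  -7.13500941]), array([18.86632963,  0.06604394,  0.03727703]))
```

Call:
{"name": "move_arm", "arguments": {
  "series": [
    [[0.2,-34.1,-7.1,18.9,0,0],[0.2,-34.1,-7.1,18.9,0,0],[0.2,-34.1,-7.1,18.9,0,0],[0.2,-34.1,-7.1,18.9,0,0],[0.2,-34.1,-7.1,18.9,0,0],[0.2,-34.1,-7.1,18.9,0,0],[0.2,-34.1,-7.1,18.9,0,0],[0.2,-34.1,-7.1,18.9,0,0],[0.2,-34.1,-7.1,18.9,0,0],[0.2,-34.1,-7.1,18.9,0,0]]
  ]
}}

```text
time_s: 5.3
position: [0.5565, -0.166, 0.1943]
tool_rot: [0.089, 0.702, -0.089, 0.701]
ft_force: [0.1, 0.1, 0.1]
opening: 0.0121
```

```bash
python3 - <<'E'
from h import *
d=viewer.get_image("scene");d2=viewer.get_image("top")
o=sensors.get_obs()
print(o["position"],o["ft_force"],o["opening"],o["q"],rel((.5567,-.1674,.096+.076+.02),-.253+np.pi/2))
t=o["position"]
tip=t-[0,0,.076]
for z in(.0,.02):print("tip proj",proj(d,tip+[0,0,z]))
print("mouth",proj(d,[.5567,-.1674,.096]))
a=cv2.resize(d["frame"][95:195,165:290],None,fx=6,fy=6,interpolation=cv2.INTER_CUBIC)
a=cv2.convertScaleAbs(a,alpha=1.3)
cv2.imwrite("pics/k1.png",a)
cv2.imwrite("pics/k1t.png",d2["frame"])
E
```

```text
[ 0.5569333  -0.16561185  0.19480481] [ 0.30091885 -0.44228015  1.05340852] 0.011789885269779922 [-4.84078117e-01  1.14581766e-01  1.76266180e+00  3.56042703e-05
  1.26552605e+00 -1.80364328e+00] (array([ 0.28040172, -0.17908667,  0.02217639]), array([ 0.10073282, -0.06518183, -0.01739572]))
tip proj [218.57178793 142.3693497 ]
tip proj [218.37016166 134.56918532]
mouth [218.5031849  150.75825217]
```

View pics/k1.png

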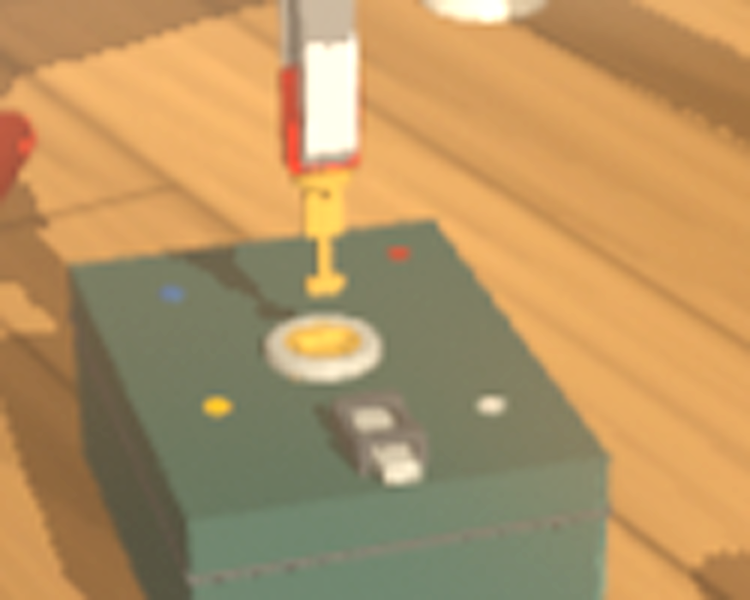

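Scene crop: key tip at (325,293) and lock centre at (324,343). Both differ from their predicted positions by the same offset, so the alignment estimate holds. Now I'll lower to the mouth.

Call:
{"name": "move_arm", "arguments": {
  "series": [
    [[0.5,-0.18,0,0,0,0],[1,-0.18,0,0,0,0],[1.6,-0.18,0,0,0,0],[2.2,-0.18,0,0,0,0],[2.5,-0.18,0,0,0,0],[2.5,-0.18,0,0,0,0]]
  ]
}}

```text
time_s: 6.0
position: [0.5562, -0.1688, 0.1695]
tool_rot: [0.09, 0.702, -0.089, 0.701]
ft_force: [-0.7, -0.6, -0.6]
opening: 0.0117
```

```bash
cat >> h.py <<'E'
def st():
    o=sensors.get_obs();M=R.from_quat(o["tool_rot"]).as_matrix();a=np.arctan2(M[1,1],M[0,1])
    ang=-(a-(-.253+np.pi/2))
    print("t",round(float(o["time_s"]),2),"pos",np.round(o["position"],4),"depth",round((.1719-o["position"][2])*1e3,1),"cw",round(float(ang),3),"F",np.round(o["ft_force"],1),"T",np.round(o["torque"],2),"op",round(float(o["opening"]),4),"Ftool",np.round(M.T@o["ft_force"],1))
E
python3 -c "
from h import *
st();print(rel((.5567,-.1674,.15),-.253+np.pi/2))"
```

```text
t 6.0 pos [ 0.5562 -0.1688  0.1695] depth 2.4 cw 0.0 F [-0.7 -0.6 -0.6] T [-0.01  0.01  0.06] op 0.0117 Ftool [ 0.6 -0.7 -0.6]
(array([1.95413131, 0.14621601, 0.02018382]), array([-0.02321427, -0.07686787, -0.01705448]))
```

Call:
{"name": "move_arm", "arguments": {
  "series": [
    [[0,0.13,0,0,0,0],[0,0.13,0,0,0,0],[0.2,0.13,0,0,0,0],[0.4,0.13,0,0,0,0],[0.6,0.13,0,0,0,0],[0.6,0.13,0,0,0,0]]
  ]
}}

```text
time_s: 6.6
position: [0.5566, -0.1676, 0.1639]
tool_rot: [0.089, 0.702, -0.089, 0.701]
ft_force: [0.0, -0.6, -0.0]
opening: 0.0118
```

```bash
python3 -c "
from h import *
st();print(rel((.5567,-.1674,.15),-.253+np.pi/2))"
```

```text
t 6.6 pos [ 0.5566 -0.1676  0.1639] depth 8.0 cw 0.0 F [ 0.  -0.6 -0. ] T [ 0.01  0.03 -0.04] op 0.0118 Ftool [ 0.  -0.6  0.2]
(array([1.39207634, 0.02103838, 0.00272879]), array([-0.0251286 , -0.04312968, -0.01057815]))
```

Call:
{"name": "move_arm", "arguments": {
  "series": [
    [[0.5,0,0,0,0,0],[1.0,0,0,0,0,0],[1.4,0,0,0,0,0],[1.6,0,0,0,0,0],[1.7,0,0,0,0,0],[1.7,0,0,0,0,0]]
  ]
}}

```text
time_s: 7.2
position: [0.5568, -0.1677, 0.1472]
tool_rot: [0.089, 0.702, -0.089, 0.701]
ft_force: [0.5, -0.4, -0.4]
opening: 0.0119
```

```bash
python3 -c "
from h import *
st()"
```

```text
t 7.2 pos [ 0.5568 -0.1677  0.1472] depth 24.7 cw 0.0 F [ 0.5 -0.4 -0.4] T [-0.02 -0.06  0.01] op 0.0119 Ftool [ 0.4 -0.2  0.6]
```

Call:
{"name": "move_arm", "arguments": {
  "series": [
    [[0.05,0,0,0,0,0],[0.1,0,0,0,0,0],[0.1,0,0,0,0,0]]
  ]
}}

```text
time_s: 7.5
position: [0.5569, -0.1678, 0.1465]
tool_rot: [0.089, 0.701, -0.089, 0.702]
ft_force: [-0.6, -0.8, -0.5]
opening: 0.0121
```

```bash
python3 -c "
from h import *
st()"
```

```text
t 7.5 pos [ 0.5569 -0.1678  0.1465] depth 25.4 cw 0.0 F [-0.6 -0.8 -0.5] T [-0.08 -0.02 -0.03] op 0.0121 Ftool [ 0.5 -0.9 -0.4]
```

Call:
{"name": "move_arm", "arguments": {
  "series": [
    [[0.05,0,0,0,0,0],[0.1,0,0,0,0,0],[0.15,0,0,0,0,0],[0.15,0,0,0,0,0]]
  ]
}}

```text
time_s: 7.9
position: [0.557, -0.1678, 0.1451]
tool_rot: [0.089, 0.701, -0.089, 0.702]
ft_force: [-1.1, 0.6, 1.2]
opening: 0.0117
```

```bash
python3 -c "
from h import *
st()"
```

```text
t 7.9 pos [ 0.557  -0.1678  0.1451] depth 26.8 cw 0.0 F [-1.1  0.6  1.2] T [ 0.04  0.11 -0.  ] op 0.0117 Ftool [-1.2  0.3 -1.2]
```

Call:
{"name": "move_arm", "arguments": {
  "series": [
    [[0.05,0,0,0,0,0],[0.1,0,0,0,0,0],[0.1,0,0,0,0,0]]
  ]
}}

```text
time_s: 8.2
position: [0.5572, -0.1678, 0.1445]
tool_rot: [0.089, 0.701, -0.089, 0.702]
ft_force: [-0.2, 1.6, 3.7]
opening: 0.0118
```

```bash
python3 -c "
from h import *
st()"
```

```text
t 8.2 pos [ 0.5572 -0.1678  0.1445] depth 27.4 cw 0.0 F [-0.2  1.6  3.7] T [ 0.19  0.25 -0.  ] op 0.0118 Ftool [-3.7  1.5 -0.6]
```

Call:
{"name": "move_arm", "arguments": {
  "series": [
    [[0.05,0,0,-6,0,0],[0.1,0,0,-12,0,0],[0.15,0,0,-14,0,0],[0.15,0,0,-16,0,0],[0.15,0,0,-18,0,0],[0.15,0,0,-20,0,0],[0.15,0,0,-20,0,0]]
  ]
}}

```text
time_s: 8.9
position: [0.5569, -0.1681, 0.1421]
tool_rot: [-0.034, 0.706, 0.033, 0.706]
ft_force: [0.7, -1.8, 0.6]
opening: 0.0119
```

```bash
python3 -c "
from h import *
st()"
```

```text
t 8.9 pos [ 0.5569 -0.1681  0.1421] depth 29.8 cw -0.349 F [ 0.7 -1.8  0.6] T [-0.36 -0.05  0.01] op 0.0119 Ftool [-0.6 -1.8  0.5]
```

It dropped through the upper pins at about 0.35 rad anticlockwise. I'll push on to 35 mm.

Call:
{"name": "move_arm", "arguments": {
  "series": [
    [[0.1,0,0,0,0,0],[0.2,0,0,0,0,0],[0.3,0,0,0,0,0],[0.4,0,0,0,0,0],[0.5,0,0,0,0,0],[0.5,0,0,0,0,0]]
  ]
}}

```text
time_s: 9.5
position: [0.5569, -0.1679, 0.1373]
tool_rot: [-0.034, 0.706, 0.034, 0.706]
ft_force: [0.8, -3.1, 0.7]
opening: 0.0119
```

```bash
python3 -c "
from h import *
st()"
```

```text
t 9.5 pos [ 0.5569 -0.1679  0.1373] depth 34.6 cw -0.349 F [ 0.8 -3.1  0.7] T [-0.65 -0.02 -0.03] op 0.0119 Ftool [-0.7 -3.1  0.5]
```

Call:
{"name": "move_arm", "arguments": {
  "series": [
    [[0.04,-0.05,0,0,0,0],[0.04,-0.05,0,4,0,0],[0.04,-0.05,0,8,0,0],[0.04,-0.05,0,12,0,0],[0.04,-0.05,0,17,0,0],[0.04,-0.05,0,22,0,0],[0.04,-0.05,0,27,0,0],[0.04,-0.05,0,32,0,0],[0.04,-0.05,0,32,0,0]]
  ]
}}

```text
time_s: 10.4
position: [0.5563, -0.1678, 0.1363]
tool_rot: [0.162, 0.689, -0.162, 0.688]
ft_force: [-0.8, -0.5, -0.3]
opening: 0.0116
```

```bash
python3 -c "
from h import *
st()"
```

```text
t 10.4 pos [ 0.5563 -0.1678  0.1363] depth 35.6 cw 0.21 F [-0.8 -0.5 -0.3] T [-0.35  0.19  0.02] op 0.0116 Ftool [ 0.3 -0.8 -0.4]
```

Call:
{"name": "move_arm", "arguments": {
  "series": [
    [[0.1,0,0,0,0,0],[0.2,0,0,0,0,0],[0.3,0,0,0,0,0],[0.4,0,0,1,0,0],[0.5,0,0,2,0,0],[0.5,0,0,4,0,0],[0.5,0,0,6,0,0],[0.5,0,0,8,0,0],[0.5,0,0,8,0,0]]
  ]
}}

```text
time_s: 11.3
position: [0.5569, -0.1683, 0.1319]
tool_rot: [0.21, 0.675, -0.21, 0.675]
ft_force: [-0.8, -1.6, -0.5]
opening: 0.0116
```

```bash
python3 -c "
from h import *
st()"
```

```text
t 11.3 pos [ 0.5569 -0.1683  0.1319] depth 40.0 cw 0.35 F [-0.8 -1.6 -0.5] T [-0.4   0.1   0.02] op 0.0116 Ftool [ 0.5 -1.8  0.3]
```

Call:
{"name": "move_arm", "arguments": {
  "series": [
    [[0.1,0,0,0,0,0],[0.15,0,0,0,0,0],[0.2,0,0,0,0,0],[0.2,0,0,0,0,0]]
  ]
}}

```text
time_s: 11.7
position: [0.557, -0.1683, 0.13]
tool_rot: [0.21, 0.675, -0.21, 0.675]
ft_force: [-1.0, -2.9, 1.5]
opening: 0.0119
```

```bash
python3 -c "
from h import *
st()"
```

```text
t 11.7 pos [ 0.557  -0.1683  0.13  ] depth 41.9 cw 0.349 F [-1.  -2.9  1.5] T [-0.47  0.11  0.05] op 0.0119 Ftool [-1.5 -3.   0.8]
```

Call:
{"name": "move_arm", "arguments": {
  "series": [
    [[0.1,0,0,0,0,0],[0.2,-0.03,0,0,0,0],[0.3,-0.03,0,0,0,0],[0.4,-0.03,0,0,0,0],[0.4,-0.03,0,0,0,0]]
  ]
}}

```text
time_s: 12.2
position: [0.5567, -0.1683, 0.1257]
tool_rot: [0.21, 0.675, -0.21, 0.675]
ft_force: [0.1, -2.6, -0.2]
opening: 0.0117
```

```bash
python3 -c "
from h import *
st()"
```

```text
t 12.2 pos [ 0.5567 -0.1683  0.1257] depth 46.2 cw 0.349 F [ 0.1 -2.6 -0.2] T [-0.34 -0.02 -0.02] op 0.0117 Ftool [ 0.2 -2.   1.6]
```

Past both pin sets. Next I'll push until the collar sits, at 48.5 mm.

Call:
{"name": "move_arm", "arguments": {
  "series": [
    [[0.1,0,0,0,0,0],[0.2,0,0,0,0,0],[0.3,0,0,0,0,0],[0.36,0,0,0,0,0],[0.36,0,0,0,0,0]]
  ]
}}

```text
time_s: 12.7
position: [0.5569, -0.1684, 0.1233]
tool_rot: [0.21, 0.675, -0.21, 0.675]
ft_force: [-2.8, 0.4, 6.1]
opening: 0.0116
```

```bash
python3 -c "
from h import *
st()"
```

```text
t 12.7 pos [ 0.5569 -0.1684  0.1233] depth 48.6 cw 0.349 F [-2.8  0.4  6.1] T [0.01 0.63 0.01] op 0.0116 Ftool [-6.1 -1.3 -2.5]
```

Call:
{"name": "move_arm", "arguments": {
  "series": [
    [[0,0,0,7,0,0],[0,0,0,14,0,0],[0,0,0,21,0,0],[0,0,0,28,0,0],[0,0,0,35,0,0],[0,0,0,42,0,0],[0,0,0,49,0,0],[0,0,0,56,0,0],[0,0,0,63,0,0],[0,0,0,63,0,0]]
  ]
}}

```text
time_s: 13.7
position: [0.5565, -0.1686, 0.1233]
tool_rot: [-0.532, -0.466, 0.532, -0.466]
ft_force: [-4.9, -1.0, 7.5]
opening: 0.0116
```

```bash
python3 -c "
from h import *
st()"
```

```text
t 13.7 pos [ 0.5565 -0.1686  0.1233] depth 48.6 cw 1.451 F [-4.9 -1.   7.5] T [-0.14  0.89  0.05] op 0.0116 Ftool [-7.5 -4.7  1.6]
```

Call:
{"name": "move_arm", "arguments": {
  "series": [
    [[0,0,0,5,0,0],[0,0,0,9,0,0],[0,0,0,13,0,0],[0.02,0,0,16,0,0],[0.02,0,0,18,0,0],[0.02,0,0,18,0,0],[0.02,0,0,18,0,0]]
  ]
}}

```text
time_s: 14.4
position: [0.5564, -0.1685, 0.1233]
tool_rot: [-0.597, -0.378, 0.598, -0.377]
ft_force: [-5.4, 0.0, 8.8]
opening: 0.0116
```

```bash
python3 - <<'E'
from h import *
st()
t=viewer.get_image("top")["frame"];d=viewer.get_image("scene")["frame"]
st()
a=cv2.resize(cv2.convertScaleAbs(t[135:260,283:433],alpha=1.8),(400,400),interpolation=cv2.INTER_CUBIC)
b=cv2.resize(d[95:195,170:270],(400,400),interpolation=cv2.INTER_CUBIC)
cv2.imwrite("pics/f1.png",np.hstack([a,b]))
E
```

```text
t 14.4 pos [ 0.5564 -0.1685  0.1233] depth 48.6 cw 1.763 F [-5.4  0.   8.8] T [-0.05  1.11  0.07] op 0.0116 Ftool [-8.8 -4.9  2.3]
t 14.5 pos [ 0.5564 -0.1685  0.1233] depth 48.6 cw 1.763 F [-4.4  0.2  9.9] T [-0.05  1.12  0.08] op 0.0115 Ftool [-9.9 -4.1  1.7]
```

View pics/f1.png

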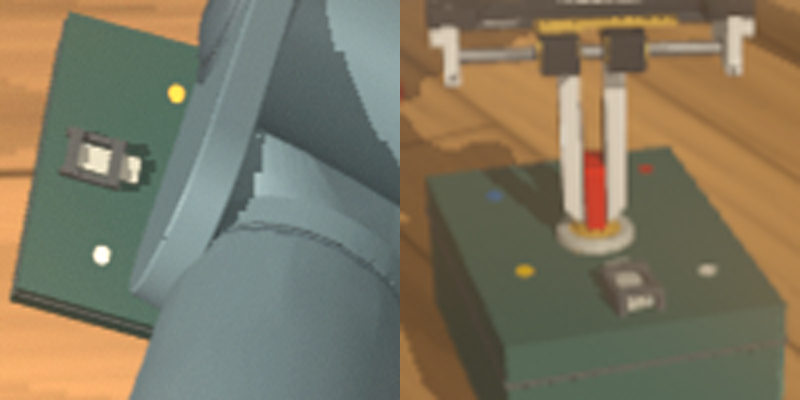

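Key home, collar on the cylinder. The bolt has drawn back: its end now pokes out towards the lock at (132,168). The torque (0.08 N m) is about the spring's alone, so I'll turn slightly further to feel the stop.

Call:
{"name": "move_arm", "arguments": {
  "series": [
    [[0,0,0,2,0,0],[0,0,0,4,0,0],[0,0,0,5,0,0],[0,0,0,5,0,0]]
  ]
}}

```text
time_s: 14.9
position: [0.5564, -0.1683, 0.1233]
tool_rot: [-0.613, -0.352, 0.614, -0.351]
ft_force: [-5.0, 0.5, 8.9]
opening: 0.0118
```

```bash
python3 -c "
from h import *
st()"
```

```text
t 14.9 pos [ 0.5564 -0.1683  0.1233] depth 48.6 cw 1.849 F [-5.   0.5  8.9] T [0.13 1.04 0.43] op 0.0118 Ftool [-8.9 -4.6  2.1]
```

The torque jumped to 0.43 N m, so the key is firmly at the stop. I'll hold briefly to check it stays.

Call:
{"name": "move_arm", "arguments": {
  "series": [
    [[0,0,0,0,0,0],[0,0,0,0,0,0],[0,0,0,0,0,0],[0,0,0,0,0,0],[0,0,0,0,0,0],[0,0,0,0,0,0]]
  ]
}}

```text
time_s: 15.5
position: [0.5565, -0.1683, 0.1233]
tool_rot: [-0.613, -0.352, 0.614, -0.351]
ft_force: [-5.0, 1.4, 8.4]
opening: 0.012
```

```bash
python3 -c "
from h import *
st();d=viewer.get_image('scene')['frame']
cv2.imwrite('pics/f2.png',d)
ticket.job_done()"
```

```text
t 15.5 pos [ 0.5565 -0.1683  0.1233] depth 48.6 cw 1.849 F [-5.   1.4  8.4] T [0.11 1.08 0.53] op 0.012 Ftool [-8.4 -5.1  1.3]
the job is handed in; nothing more can be done
```

The key is fully home in the lock and turned clockwise to its stop, and the gripper is still holding it. I handed the job in at about 15.5 s.

- **Insertion:** I lifted the red key out of the block and lowered it into the lock. I worked it past the upper pins at about 0.35 rad anticlockwise and the lower pins at about 0.35 rad clockwise.
- **Seating:** The tip reads 48.6 mm deep against 48.5 mm expected, with about 8 N of downward push.
- **Turn:** The tool ended at 1.85 rad, which is the quarter turn plus the key's play and some give in the grip. At 1.76 rad I felt only the spring, about 0.08 N m. Turning 5° further raised the torque to 0.43–0.53 N m, which is the stop. It held there for 0.6 s.
- **Bolt:** In the picture taken just before that last 5°, the bolt is drawn back towards the lock.
- **Not perfect or not checked:** A side load of about 5 N and a 1.1 N m bending moment remained from a small misalignment. I did not measure the lock angle directly. I saved a final scene picture but did not view it, so I have not checked by eye that the other tools, pot and jar are still in place.

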